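# Select the range and hold the test probe on the marked pad

## Robot

A 6-joint arm with a two-finger parallel gripper is mounted at the origin on the work surface. World frame = base frame: x ahead of the robot, y to its left, z up, the work surface at z = 0. Lengths are in mm, angles in rad, forces in N, time in s.
With the tool pointing down it reaches from about 225 to 875 mm from the base axis. Payload 3.4 kg.
Tool frame: the origin (TCP) lies where the fingers leave the gripper's body, on its centre line; the fingertips stand 73 mm ahead of it and the grasp point (between the pads) lies 54 mm ahead of it (bot.pinch_z is the distance from the TCP to the grasp point, in mm); z points along the fingers, y is the direction in which the jaws open and shut (so a half turn about z gives the same grasp; the last joint's range is limited). The gripper opens to 85 mm and grips with 20 to 120 N. Pads are 22 mm wide; open, the fingers measure 114 mm over their backs; the gripper's body (76 mm by 85 mm) begins 54 mm behind the grasp point. The pads swing forward as they close: fully open they stand 13 mm farther back than shut.
Start: joints at [-1.322, 0.276, 1.505, -0, 1.361, -0.121], TCP at [207.821, -536.158, 303.928] pointing down, gripper open.
Joint ranges: [-2.89, 2.89], [-0.75, 2.08], [0.22, 2.7], [-1.18, 4.32], [0.11, 2.71], [-2.7, 2.7]. Speed limits (rad/s): [2.57, 2.57, 3.14, 3.14, 3.14, 3.14].

## Interface

Orientations are given as a unit quaternion [w, x, y, z].
In Python, from rig import bot, imaging, workorder gives the robot as it stands.
- The arm moves only by the tool step_arm, never from a script. Its argument "plan" is a list of rows, each an object with "translation": the shift along the tool's x, y, z in mm, a list of three; "spin": the turn about the tool's z in degrees; "fingers": the finger opening in mm, from 0 to 85.4. A call has 1 to 5 rows; each row is the pose to reach, as a shift and turn from the pose commanded when the call began, along the tool's axes at that moment; what a row does not reach only later rows make up. A row lasts 1/10 s, in which the tool goes at most 50 mm and 8.59 degrees, less where a joint would pass 70% of its speed; a pose out of reach is approached as far as the arm can. A call with a gripper value outside its range is refused whole. The fingers move at their own pace and stop on an object; "newtons" is the grip in N (left out, the last holds). Time passes only in rows, so rows that repeat a pose let the fingers close. It gives the time, the measured TCP pose, the force and the opening at its end, in the units of the state.
- bot.sense(): the state, without advancing time (a new reading comes with each control period).
- imaging.capture(name): name is "side" or "top"; returns the picture (480x640x3 uint8, red, green, blue); there is no depth.
- imaging.camera_model(name): a dict with "mtx" (3x3 intrinsics, pixels), "R" (3x3) and "t" (3): a world point X has camera coordinates R X + t. Camera axes: x right, y down, z forward; pixel columns grow to the right and rows downward; lengths in mm; the calibration is good to about 2 mm. A picture is of the moment at which its call begins. camera_model takes no time and is no camera call.
- workorder.hand_in(): hands the job in, once; it reports no verdict.
Trained networks look in the newest picture that a camera, given by its name, has taken for a name from the list of things; names that differ only in an ending like _2 or _b are one class to them, and where a whole thing is asked for, a point or a joint stands for the part that bears it (a point fixed in the world has none). Each returns a list of dicts, best first, with "confidence" (0 to 1); they miss things now and then, are a little off and sometimes report something else, mostly with a low value. They report only what shows in the picture. A call takes as long as a camera call. They do not tell look-alikes from the thing itself.
- imaging.silhouettes(camera, thing): "region" (480x640 bool, what is visible of it) and "rect" ([left, top, right, bottom] in pixels, round what is visible of it).
The state is a dict: "time": time; "joints": joint angles; "joint_velocities": joint speeds; "joint_torque": joint torques, N m; "eef_pos": TCP position; "orientation": TCP orientation; "wrist_force": force on the tool from outside, world axes, zero at the start; "ft_torque": the same for the moment, N m; "width": opening from 0.0 (shut) to 1.0 (fully open).
Only numpy, scipy, OpenCV 4.12 (cv2) and the standard library are available. Lean on these libraries where they do the work, as an engineer would, in place of code of your own. Each camera call takes 0.05 s, during which the arm holds its last target. There are 200 camera calls.

## Task

First turn the tester's black selector knob clockwise until its white line points at the orange mark on the silver bezel. Then lift the red test probe out of its blue stand and press its sprung brass tip gently onto the copper pad ringed in light blue, with the probe square to the sloping circuit board and the tip pushed about half way in, and finish while still holding it there. Leave the other things on the bench where they are.

Things in the scene. Friction and masses are not known exactly. Their poses are not given: they have to be found in the camera images.
- selector_grip (a point): Black selector knob on the tester (fixed grey box 160 x 150 x 50 mm). Upright bar 42 long, 14 thick, 32 tall (top 94 mm above the table) on a 44 mm disc. This point: on the vertical turning axis, 87 mm up, 7 mm below the bar's top. x runs along the bar; the white line (6 x 19 mm) is on its top's -x half and the knob points along -x. Pinch the bar across its 14 mm.
- selector (a joint): Knob angle, rad. Grows as the knob turns clockwise seen from above, 0 to 2.4; starts between 0 and 0.35. Turns against steady friction of about 0.04 N m and stays where it is left (no spring).
- bezel: Fixed silver disc, 100 mm diameter, 2 mm thick, around the knob; origin on the knob's axis 50 mm above the table; z up. One orange mark (14 x 8 mm) is centred 41 mm out along its own -x axis; small black ticks besides. The knob is set when its x axis is parallel to the bezel's x axis; clockwise turn needed from the start: 0.5 to 1.5 rad.
- probe: Loose red test probe, about 90 g, upright in the stand. z: along it, from tip to handle end. Origin: centre of the underside of its black collar (32 mm diameter, 6 mm thick), resting on the stand 55 mm up. Round red barrel, 20 mm diameter, from z = 6 to 90 mm: grip near z = 50. Below: black nose, 11 mm diameter, to z = -20, then brass tip rod, 4.4 mm diameter, to z = -42 (when out).
- probe_tip (a point): The very end of the probe's sprung brass tip, 42 mm below the probe's origin along its -z axis when fully out; moves with the rod. It has the probe's axes.
- plunger (a joint): How far the sprung tip is pushed into the probe, m: 0 fully out, 0.012 fully in. Spring force about 0.4 N at first movement, plus 0.2 N per mm (1.6 N half way, at 6 mm).
- stand: Fixed blue block 70 x 70 x 55 mm, origin at the centre of its underside; a 17 mm vertical hole goes right through its centre. The probe is drawn straight up out of it.
- pad_centre (a point): Centre of the top face of the wanted pad: copper disc of 15 mm diameter, 1.5 mm proud of the board, within a flat light-blue ring (25 mm outside). It is one of four pads in a row, 32 mm apart; the others have white rings. This frame stays level: only its yaw follows the board.
- pad: The same wanted pad as a fixed body; its origin is the centre of its top face and its frame is level. It is fixed to the board.
- board: Fixed green circuit board 120 x 154 mm in a red frame on a black carrier (170 deep, 200 mm wide). Origin: centre of its top face, 75 mm up. z: the board's normal, leaning 0.35 rad (20 degrees) from vertical towards the lower edge; y level, along the pad row; x up the slope, away from the robot. The pad row runs through its middle. Parts on it are up to 6 mm high, 22 mm or more from the row.
- screwdriver: Bystander: screwdriver with a red handle, about 200 mm long, lying on the table.
- tape: Bystander: yellow roll of tape, 90 mm diameter, 20 mm high.
- spool: Bystander: steel-grey spool, 60 mm diameter, 48 mm high.
- cleaner: Bystander: white bottle with blue cap, 48 mm diameter, 120 mm high.
- bin: Bystander: blue open parts bin 120 x 160 x 50 mm.
- carton: Bystander: red box 100 x 140 x 60 mm.
- brush_cup: Bystander: black cup, 68 mm diameter, 80 mm high.
There are look-alikes about, which are no part of the job. What is shaped like the part that bears selector_grip but pink is not meant.

How it is judged:
By the outcome, as a careful person would: the job done as asked, in the order asked, and still so for the second after the job is handed in, while the arm keeps its last pose, push and grip.
It also fails if it takes over 61 s, if anything falls off the work surface, if the arm or the gripper's body presses on something with over 40 N, if the wrist force passes 120 N, or if a joint passes its speed limit or range.

## Working session

There is one attempt and no reset: what is moved stays moved. The work goes in short steps, Python scripts to look and compute and a tool call to move; the robot and the scene stay as the last step left them, time stands still between calls to the robot, and variables do not carry over. Pictures are saved under pics/ and viewed, about 8 in all and at most 12, crops included, and the job is handed in when it is done.

Besides the shell and the picture viewer there is one more tool, called by a JSON object that holds its "name" and its "arguments", one argument or row to a line. step_arm: Moves the arm, as the interface text tells. Its arguments: {"type":"object","properties":{"plan":{"type":"array"},"newtons":{"type":"number"}},"required":["plan"]}

```bash
ls; mkdir -p pics; python3 - <<'E'
from rig import bot, imaging
import cv2, numpy as np
print(bot.sense(), bot.pinch_z)
for n in("side","top"):
    im=imaging.capture(n); cv2.imwrite(f"pics/{n}0.png",im[:,:,::-1])
    m=imaging.camera_model(n); print(n,{k:np.round(v,4).tolist() for k,v in m.items()})
    for t in("selector_grip","bezel","probe","stand","pad","board"):
        for d in imaging.silhouettes(n,t): print(n,t,round(d["confidence"],2),np.round(d["rect"]).tolist())
E
```

```text
pics
{'time': 0.0, 'joints': array([-1.32199586e+00,  2.76612865e-01,  1.50616713e+00,  2.19134601e-06,
        1.36073702e+00, -1.20990008e-01]), 'joint_velocities': array([-0.0001743 , -0.00131338,  0.00051265,  0.00100221,  0.00149997,
        0.00152265]), 'joint_torque': array([-3.86777847e-04, -4.16764677e+01, -2.45803928e+01, -2.58233913e-04,
        1.09398243e-02, -7.23592876e-06]), 'eef_pos': array([ 207.71353502, -535.72236191,  303.01587279]), 'orientation': array([-9.60285404e-04,  9.82955103e-01,  1.83843245e-01, -6.03773732e-05]), 'wrist_force': array([-0.58505147,  0.49233925, -0.03473231]), 'ft_torque': array([0.07864561, 0.04953355, 0.033242  ]), 'width': 1.0041368985072285} 53.900000000000006
side {'mtx': [[470.6691, 0.0, 317.5378], [0.0, 470.6691, 247.5889], [0.0, 0.0, 1.0]], 'R': [[-0.7326, -0.6806, -0.0049], [-0.3612, 0.3949, -0.8447], [0.5769, -0.6171, -0.5352]], 't': [303.231, 277.3368, 1005.3514]}
side selector_grip 0.93 [279.0, 334.0, 300.0, 361.0]
side selector_grip 0.79 [414.0, 250.0, 431.0, 265.0]
side selector_grip 0.55 [456.0, 181.0, 464.0, 191.0]
side 
[... 491 characters left out ...]
0, 272.0]
top {'mtx': [[575.6987, 0.0, 325.8349], [0.0, 575.6987, 244.185], [0.0, 0.0, 1.0]], 'R': [[0.0275, -0.9996, -0.0076], [-0.9911, -0.0263, -0.1307], [0.1305, 0.0111, -0.9914]], 't': [-113.386, 502.4476, 1875.2475]}
top selector_grip 0.73 [517.0, 267.0, 532.0, 285.0]
top selector_grip 0.72 [374.0, 173.0, 389.0, 194.0]
top selector_grip 0.58 [377.0, 237.0, 386.0, 254.0]
top selector_grip 0.28 [426.0, 271.0, 476.0, 302.0]
top selector_grip 0.23 [270.0, 186.0, 324.0, 232.0]
top bezel 0.72 [365.0, 230.0, 394.0, 262.0]
top bezel 0.45 [290.0, 206.0, 295.0, 209.0]
top stand 0.56 [183.0, 239.0, 208.0, 265.0]
top pad 0.44 [290.0, 202.0, 296.0, 209.0]
top board 0.97 [270.0, 185.0, 322.0, 230.0]
```

```bash
python3 - <<'E'
import cv2, numpy as np
t=cv2.imread("pics/top0.png"); s=cv2.imread("pics/side0.png")
cv2.imwrite("pics/a.png",cv2.resize(t[130:330,160:560],(800,400),interpolation=3))
cv2.imwrite("pics/b.png",cv2.resize(s[150:420,120:480],(800,600),interpolation=3))
E
```

```text
(no output)
```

View pics/a.png

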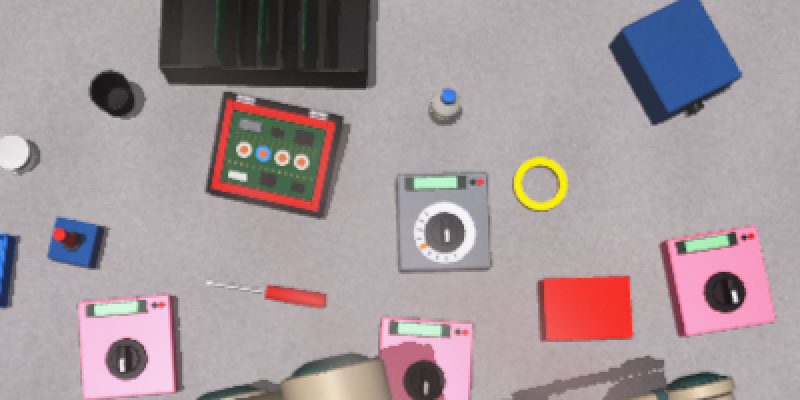

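View pics/b.png

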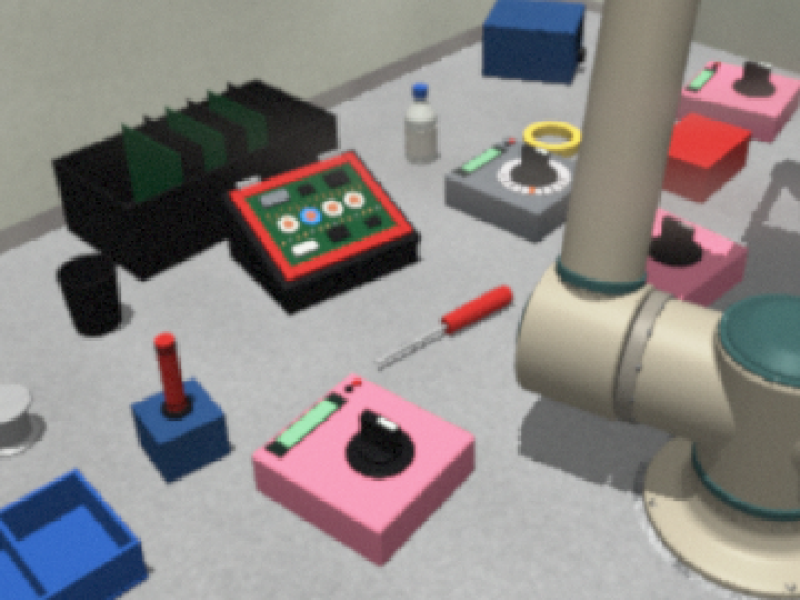

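```bash
cat > h.py <<'E'
import numpy as np, cv2
from rig import bot, imaging
from scipy.optimize import least_squares
M={n:imaging.camera_model(n) for n in("side","top")}
def proj(n,X):
    m=M[n]; c=np.atleast_2d(X)@m["R"].T+m["t"]; p=c@m["mtx"].T; return p[:,:2]/p[:,2:]
def atz(n,uv,z):
    m=M[n]; d=m["R"].T@np.linalg.solve(m["mtx"],[uv[0],uv[1],1]); o=-m["R"].T@m["t"]; return o+d*(z-o[2])/d[2]
def tri(a,b):
    r=least_squares(lambda X:np.r_[proj("side",X)[0]-a,proj("top",X)[0]-b],[500,0,50]); return r.x,np.abs(r.fun).max()
def hull_c(mask):
    h=cv2.convexHull(np.argwhere(mask)[:,::-1].astype(np.int32)); m=cv2.moments(h); return np.array([m["m10"],m["m01"]])/m["m00"]
def blob(im,rect,f):
    l,t,r,b=rect; w=f(im[t:b,l:r].astype(float)); y,x=np.mgrid[t:b,l:r]; return np.array([(w*x).sum(),(w*y).sum()])/w.sum(), (w>0).sum()
E
python3 - <<'E'
from h import *
S=imaging.capture("side");T=imaging.capture("top")
orange=lambda c:np.clip(c[...,0]-c[...,2]-60,0,None)*(np.abs(c[...,0]-c[...,2])>60)
blue=lambda c:np.clip(c[...,2]-c[...,0]-60,0,None)
# side coords from crop b: scale 2.222 off 120,150 ; top crop: /2 off 160,130
a,na=blob(S,(352,233,368,240),orange); b,nb=blob(T,(366,248,376,258),orange)
print("orange",a,na,b,nb,tri(a,b),atz("top",b,52),atz("side",a,52))
a,na=blob(S,(252,240,268,255),blue); b,nb=blob(T,(286,201,298,213),blue)
print("ring",a,na,b,nb,tri(a,b))
for n in("side","top"):
    d=[x for x in imaging.silhouettes(n,"bezel")]; r=d[0]; c=hull_c(r["region"]); print(n,"bezel",r["rect"],c,atz(n,c,52))
    for x in imaging.silhouettes(n,"selector_grip")[:4]:
        print(n,"knob",x["rect"],x["confidence"],atz(n,hull_c(x["region"]),80))
    for th,z in(("probe",100),("stand",40),("board",75)):
        for x in imaging.silhouettes(n,th)[:1]: c=hull_c(x["region"]);print(n,th,c,atz(n,c,z))
# red probe top in both
red=lambda c:np.clip(c[...,0]-np.maximum(c[...,1],c[...,2])-50,0,None)
a,_=blob(S,(188,299,202,307),red); b,_=blob(T,(184,243,203,256),red); print("probe red",a,b)
A=cv2.resize(T[225:267,358:406],None,fx=8,fy=8,interpolation=3)
B=cv2.resize(S[205:247,340:388],None,fx=8,fy=8,interpolation=3)
C=cv2.resize(T[232:274,176:224],None,fx=8,fy=8,interpolation=0)[:, :]
cv2.imwrite("pics/c.png",np.hstack([A,B])[:,:,::-1])
E
```

```text
orange [358.88211382 235.        ] 8 [371.39484979 252.61587983] 10 (array([ 478.24122655, -250.28959379,   51.50344278]), np.float64(0.24660573059577473)) [ 478.91379668 -249.74824767   52.        ] [ 477.08771751 -249.99161337   52.        ]
ring [259.38803621 247.18142464] 52 [291.13383638 206.66123908] 37 (array([620.53646095,  16.35266272,  72.05041868]), np.float64(0.161321951440641))
side bezel [344.2, 221.4, 378.2, 237.9] [359.7680798  229.42310889] [ 495.85743975 -277.7748105    52.        ]
side knob [282.5, 335.3, 301.3, 358.5] 0.85 [271.23429195 237.03885796  80.        ]
side knob [352.7, 215.0, 366.2, 232.4] 0.58 [ 491.45721108 -269.42947209   80.        ]
side knob [454.6, 179.5, 466.6, 192.9] 0.58 [ 408.79850378 -720.54167164   80.        ]
side knob [414.8, 248.1, 433.2, 264.9] 0.5 [ 250.76539871 -240.71433962   80.        ]
side probe [196.88594378 320.16385542] [461.64043758 329.98325147 100.        ]
side stand [200.98465975 342.83079585] [455.6839298  333.49268025  40.        ]
side board [263.52939522 245.7241444 ] [613.64649284   6.20888082  75.        ]
top bezel [366.4, 228.8, 396.4, 262.2] [381.6437659  246.08813324] [ 501.33364316 -282.92184481   52.        ]
top knob [515.4, 266.7, 529.2, 284.2] 0.73 [ 413.04625833 -732.51547643   80.        ]
top knob [377.5, 240.1, 386.6, 254.2] 0.49 [ 499.48639159 -281.07105115   80.        ]
top knob [215.2, 301.9, 230.8, 317.6] 0.46 [280.74305823 225.09785566  80.        ]
top probe [193.06145251 249.26443203] [468.81243143 323.45229725 100.        ]
top stand [197.26038864 250.99312407] [470.42555846 323.85775281  40.        ]
top board [295.9986716  207.95027991] [6.16547548e+02 5.20338151e-01 7.50000000e+01]
probe red [193.48166259 302.66281396] [189.38217562 246.91743119]
```

View pics/c.png

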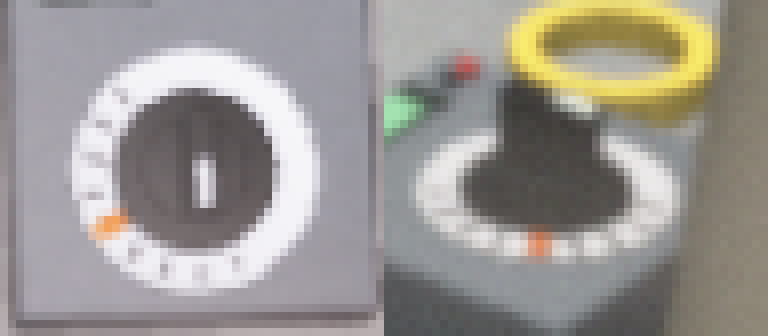

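```bash
python3 - <<'E'
from h import *
T=cv2.imread("pics/top0.png")[:,:,::-1].astype(float)
g=T.min(2)
# bezel outline fit: bright pixels
x0,y0=362,226; w=(g[y0:266,x0:402]>190).astype(np.uint8)
pts=np.argwhere(cv2.morphologyEx(w,cv2.MORPH_OPEN,np.ones((2,2))))[:,::-1]
h=cv2.convexHull(pts.astype(np.int32)); e=cv2.fitEllipse(h); c=np.array(e[0])+[x0,y0]
print("ell",e,c,atz("top",c,52), "hull",hull_c(w)+[x0,y0])
# model-based: bezel annulus circle fit in image
P=np.array([h[:,0,0]+x0,h[:,0,1]+y0]).T.astype(float)
W=np.array([atz("top",p,52)[:2] for p in P])
r=least_squares(lambda q:np.hypot(*(W-q[:2]).T)-q[2],[500,-283,50],loss="soft_l1"); print("circle",r.x)
# white line PCA
ys,xs=np.mgrid[240:254,377:390]; s=np.clip(g[240:254,377:390]-110,0,None)
L=np.array([atz("top",(u,v),94)[:2] for u,v in zip(xs.ravel(),ys.ravel())]); k=s.ravel()
m=(L*k[:,None]).sum(0)/k.sum(); C=((L-m)*k[:,None]).T@(L-m)/k.sum(); ev,V=np.linalg.eigh(C)
print("line c",m,"sd",ev**.5,"dir",np.degrees(np.arctan2(*V[::-1,1])))
np.set_printoptions(linewidth=200); print(g[238:256,375:392].astype(int))
E
```

```text
ell ((20.911828994750977, 20.801115036010742), (30.377023696899414, 30.9419002532959), 140.46348571777344) [382.91182899 246.80111504] [ 499.08950096 -287.10579996   52.        ] hull [381.91418685 245.85420992]
circle [ 499.2352873  -287.04048607   50.4032721 ]
line c [ 491.21713849 -284.82598219] sd [3.30603697 6.86931355] dir -153.72950373032842
[[178 107  91  89  89  86  83  79  78  77  80  83  81 116 212 242 245]
 [110  94  93  90  88  85  82  88  86  79  79  81  81  83 119 213 242]
 [ 97  95  91  89  87  79  80  87  86  81  75  79  82  84  83 116 230]
 [ 97  96  91  92  92  82  80  88  89  82  79  79  82  84  84  79 206]
 [ 98  93  95  95  95  84  80  90  90  83  80  83  82  81  84  84 119]
 [ 99  94  96  98  96  86  82  90  90  84  82  84  86  80  83  85  81]
 [ 96  98 100  99  97  88  83 107 136 107  84  87  87  80  84  85  87]
 [ 97 101 103 101 100  90  84 154 213 154  85  89  88  83  86  88  88]
 [ 97 102 104 103 102  89  86 173 234 177  89  90  90  86  87  89  90]
 [101 101 105 104 103  92  86 150 230 185  97  92  92  85  87  90  91]
 [106 100 104 105 106  93  87 140 229 185  96  91  93  84  88  91  89]
 [107  99 102 107 107  95  88 140 228 184  96  93  91  89  91  93  88]
 [108 107  98 101 106  97  90 129 204 161  94  92  91  94  94  94 126]
 [109 107 105  98 102  99  89  98  92  87  88  92  96  97  97 109 198]
 [116 108 109 107 104  98  94  93  94  92  94  99 101  99  99 172 234]
 [154 114 110 108 108 107 106 104 105 104 103 102 101 115 160 231 242]
 [212 163 126 111 109 108 108 107 105 105 104 100 113 177 233 242 242]
 [225 225 194 158 134 114 106 107 105 118 122 155 187 232 241 241 242]]
```

{"name": "step_arm", "arguments": {
  "plan": [
    {"translation":[364,-130,40],"spin":11,"fingers":50},
    {"translation":[364,-130,40],"spin":11,"fingers":50},
    {"translation":[364,-130,40],"spin":11,"fingers":50},
    {"translation":[364,-130,40],"spin":11,"fingers":50},
    {"translation":[364,-130,40],"spin":11,"fingers":50}
  ]
}}

```text
time: 1.8
eef_pos: [395.5, -373.7, 278.4]
orientation: [0.0, 0.996, 0.089, 0.0]
wrist_force: [0.5, -0.3, -0.5]
width: 0.586
```

{"name": "step_arm", "arguments": {
  "plan": [
    {"translation":[121,-70,30],"spin":7,"fingers":40},
    {"translation":[121,-70,60],"spin":7,"fingers":40},
    {"translation":[121,-70,80],"spin":7,"fingers":40},
    {"translation":[121,-70,80],"spin":7,"fingers":40},
    {"translation":[121,-70,80],"spin":7,"fingers":40}
  ]
}}

```text
time: 2.3
eef_pos: [501.0, -283.1, 196.4]
orientation: [-0.001, 1.0, 0.029, -0.002]
wrist_force: [-0.0, -0.1, -0.3]
width: 0.466
```

```bash
python3 - <<'E'
from h import *
s=bot.sense();print(s["eef_pos"],s["orientation"],s["width"],s["joints"])
m=atz("top",(383.1,247.4),94);print(m)
S=imaging.capture("side");T=imaging.capture("top")
A=cv2.resize(T[215:275,350:410],None,fx=6,fy=6,interpolation=3)
B=cv2.resize(S[180:240,330:390],None,fx=6,fy=6,interpolation=3)
cv2.imwrite("pics/d.png",np.hstack([A,B])[:,:,::-1])
E
```

```text
[ 500.99268269 -283.12476258  196.43003606] [-0.00123972  0.99956944  0.02926028 -0.00179633] 0.4656223719609864 [-6.35142335e-01  3.57265324e-01  1.66597106e+00 -2.92022412e-04
  1.12271353e+00  8.77252026e-01]
[ 491.72827718 -284.00785411   94.        ]
```

View pics/d.png

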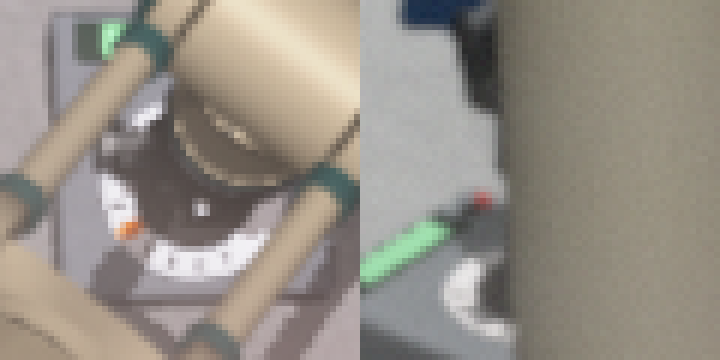

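{"name": "step_arm", "arguments": {
  "plan": [
    {"translation":[1,0,25],"spin":0,"fingers":40},
    {"translation":[1,0,45],"spin":0,"fingers":40},
    {"translation":[1,0,52],"spin":0,"fingers":40},
    {"translation":[1,0,53],"spin":0,"fingers":40},
    {"translation":[1,0,53],"spin":0,"fingers":20}
  ],
  "newtons": 25
}}

```text
time: 2.9
eef_pos: [502.1, -285.9, 146.7]
orientation: [0.001, 1.0, 0.027, 0.001]
wrist_force: [0.3, -0.8, 0.9]
width: 0.314
```

{"name": "step_arm", "arguments": {
  "plan": [
    {"translation":[0,0,0],"spin":0,"fingers":8},
    {"translation":[0,0,0],"spin":0,"fingers":8},
    {"translation":[0,0,0],"spin":0,"fingers":8},
    {"translation":[0,0,0],"spin":0,"fingers":8}
  ],
  "newtons": 25
}}

```text
time: 3.3
eef_pos: [502.0, -282.9, 147.0]
orientation: [-0.002, 1.0, 0.027, 0.0]
wrist_force: [-0.3, 6.4, 4.9]
width: 0.156
```

```bash
python3 - <<'E'
from rig import bot
s=bot.sense();[print(k,s[k]) for k in("time","eef_pos","orientation","width","joints","wrist_force","ft_torque")]
E
```

```text
time 3.3
eef_pos [ 502.02477072 -282.89076079  147.00227462]
orientation [-1.58660484e-03  9.99626134e-01  2.72919467e-02  4.73899687e-04]
width 0.1564674868050728
joints [-0.63545098  0.40628294  1.72908837  0.00364845  1.00742962  0.87880433]
wrist_force [-0.31624481  6.35680979  4.88579876]
ft_torque [ 0.97620679  0.03343779 -0.06533941]
```

{"name": "step_arm", "arguments": {
  "plan": [
    {"translation":[0,0,0],"spin":6,"fingers":8},
    {"translation":[0,0,0],"spin":12,"fingers":8},
    {"translation":[0,0,0],"spin":18,"fingers":8},
    {"translation":[0,0,0],"spin":24,"fingers":8},
    {"translation":[0,0,0],"spin":30,"fingers":8}
  ]
}}

```text
time: 3.8
eef_pos: [501.8, -284.0, 147.0]
orientation: [-0.0, 0.972, -0.234, 0.0]
wrist_force: [-0.9, 2.6, 4.0]
width: 0.163
```

{"name": "step_arm", "arguments": {
  "plan": [
    {"translation":[0,0,0],"spin":7,"fingers":8},
    {"translation":[0,0,0],"spin":14,"fingers":8},
    {"translation":[0,0,0],"spin":21,"fingers":8},
    {"translation":[0,0,0],"spin":26,"fingers":8},
    {"translation":[0,0,0],"spin":29,"fingers":8}
  ]
}}

```text
time: 4.3
eef_pos: [501.1, -284.9, 147.0]
orientation: [0.001, 0.883, -0.469, -0.0]
wrist_force: [-3.4, 0.6, 4.2]
width: 0.155
```

{"name": "step_arm", "arguments": {
  "plan": [
    {"translation":[0,0,0],"spin":0,"fingers":8},
    {"translation":[0,0,0],"spin":0,"fingers":8}
  ]
}}

```text
time: 4.5
eef_pos: [501.0, -284.9, 147.0]
orientation: [0.001, 0.884, -0.467, -0.0]
wrist_force: [-5.2, 1.1, 6.2]
width: 0.159
```

```bash
python3 - <<'E'
from rig import bot
import numpy as np
s=bot.sense();[print(k,s[k]) for k in("time","eef_pos","orientation","width","joints","wrist_force","ft_torque")]
q=s["orientation"];print("pointer",180-0-2*0+ (90-np.degrees(2*np.arctan2(q[2],q[1]))*-1) -90)
E
```

```text
time 4.5
eef_pos [ 501.02879541 -284.90916658  146.99942272]
orientation [ 7.19342214e-04  8.84059733e-01 -4.67373216e-01 -3.83764164e-04]
width 0.15910596383108735
joints [-6.36964833e-01  4.06410337e-01  1.72886802e+00 -1.81928397e-03
  1.00685797e+00  1.90743903e+00]
wrist_force [-5.15677407  1.1405638   6.2070579 ]
ft_torque [ 0.02387542  0.83236994 -0.03932575]
pointer 124.27213793008156
```

{"name": "step_arm", "arguments": {
  "plan": [
    {"translation":[0,0,0],"spin":0,"fingers":45},
    {"translation":[0,0,0],"spin":0,"fingers":45},
    {"translation":[0,0,0],"spin":0,"fingers":45},
    {"translation":[0,0,-35],"spin":0,"fingers":45},
    {"translation":[0,0,-80],"spin":0,"fingers":45}
  ]
}}

```text
time: 5.0
eef_pos: [501.1, -283.9, 223.9]
orientation: [-0.001, 0.884, -0.468, -0.003]
wrist_force: [0.9, -0.9, 1.0]
width: 0.529
```

{"name": "step_arm", "arguments": {
  "plan": [
    {"translation":[0,0,-50],"spin":0,"fingers":60},
    {"translation":[0,0,-90],"spin":0,"fingers":60},
    {"translation":[-40,-28,-90],"spin":-8,"fingers":60},
    {"translation":[-80,-56,-90],"spin":-16,"fingers":60},
    {"translation":[-120,-84,-90],"spin":-24,"fingers":60}
  ]
}}

```text
time: 5.5
eef_pos: [504.2, -137.0, 315.9]
orientation: [-0.0, 0.962, -0.272, 0.001]
wrist_force: [0.8, 0.2, 0.2]
width: 0.7
```

```bash
cat > st.py <<'E'
from rig import bot
import numpy as np
s=bot.sense();q=s["orientation"]
from scipy.spatial.transform import Rotation as Ro
R=Ro.from_quat(np.r_[q[1:],q[0]]).as_matrix()
print("t",round(s["time"],2),"pos",s["eef_pos"].round(1),"F",s["wrist_force"].round(2),"w mm",round(s["width"]*85.4,1),"j",s["joints"].round(3)); print(R.round(3).tolist())
def shift(p): return (R.T@(np.array(p)-s["eef_pos"])).round(1)
E
python3 -c "
from st import *
print(shift([468,325,280]))"
```

```text
t 5.5 pos [ 504.2 -137.   315.9] F [0.8  0.21 0.18] w mm 59.8 j [-3.990e-01  1.890e-01  1.593e+00  1.000e-03  1.357e+00  1.723e+00]
[[0.852, -0.523, 0.002], [-0.523, -0.852, -0.0], [0.002, -0.001, -1.0]]
[-272.7 -374.7   35.7]
```

```bash
python3 - <<'E'
from h import *
S=imaging.capture("side");T=imaging.capture("top")
red=lambda c:(c[...,0]-np.maximum(c[...,1],c[...,2])>60).astype(float)
a,na=blob(S,(185,295,212,340),red); b,nb=blob(T,(182,238,204,262),red)
print("red",a,na,b,nb,tri(a,b),atz("side",a,103),atz("top",b,120))
# model fit: silhouette centroid of red cylinder z 61..145 r10
def mod(n,x,y):
    th=np.linspace(0,6.28,24); P=np.array([[x+10*np.cos(t),y+10*np.sin(t),z] for z in(61,145) for t in th]); 
    h=cv2.convexHull(proj(n,P).astype(np.float32)); m=cv2.moments(h); return np.array([m["m10"],m["m01"]])/m["m00"],m["m00"]
r=least_squares(lambda q:np.r_[mod("side",*q)[0]-a,mod("top",*q)[0]-b],[468,325],diff_step=1e-3); print("fit",r.x,r.fun,mod("side",*r.x),mod("top",*r.x))
x,y=r.x
def ov(I,n,off,sc,sz):
    C=cv2.resize(I[off[1]:off[1]+sz,off[0]:off[0]+sz],None,fx=sc,fy=sc,interpolation=3).copy()
    return C
t=T[228:273,172:217];
def mk(I,n,l,tp,sz,sc,pts):
    C=cv2.resize(I[tp:tp+sz,l:l+sz],None,fx=sc,fy=sc,interpolation=3).copy()
    for p in proj(n,pts): cv2.circle(C,tuple(int(v) for v in (p-[l,tp]+.5)*sc),2,(0,255,0),-1)
    return C
pr=np.array([[x,y,55],[x,y,145]]); br=np.array([[620.5,16.4,72]])
A=mk(T,"top",172,228,45,8,pr); B=mk(S,"side",175,290,80,4.5,pr)
C=mk(T,"top",358,225,45,8,np.zeros((0,3))+0 if 0 else np.array([[0,0,0.]]))
D=mk(T,"top",265,182,60,6,br)
hh=360; f=lambda im:cv2.resize(im,(hh,hh))[:,:]
g=np.vstack([np.hstack([f(A),f(B)]),np.hstack([f(C),f(D)])]); cv2.imwrite("pics/e.png",cv2.resize(g,(600,600))[:,:,::-1])
np.save("pics/T.npy",T);np.save("pics/S.npy",S)
E
```

```text
red [195.87610619 316.08849558] 226 [189.27027027 246.89189189] 37 (array([470.64695221, 329.0172531 , 106.269507  ]), np.float64(1.6189275193466983)) [471.22289342 325.40710815 103.        ] [473.7188807  331.03000569 120.        ]
fit [471.72992641 328.46910402] [-1.43000137  0.18289739  1.88061237  1.22550761] (array([194.44610483, 316.27139296]), 332.9378521789331) (array([191.15088264, 248.1173995 ]), 74.82476050814148)
```

View pics/e.png

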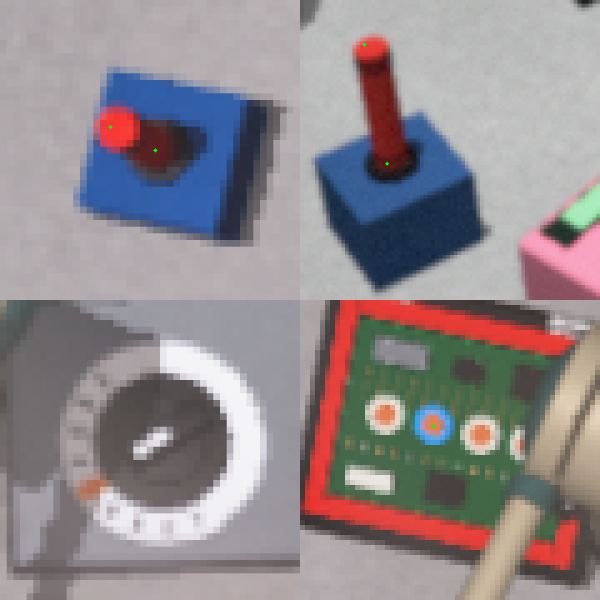

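```bash
python3 - <<'E'
from h import *
T=np.load("pics/T.npy").astype(float); g=T.min(2)
np.set_printoptions(linewidth=220); print(g[238:256,372:392].astype(int))
l,t,r,b=376,243,386,250
def pca(l,t,r,b,th):
    ys,xs=np.mgrid[t:b,l:r]; k=np.clip(g[t:b,l:r]-th,0,None).ravel()
    L=np.array([atz("top",(u,v),94)[:2] for u,v in zip(xs.ravel(),ys.ravel())])
    m=(L*k[:,None]).sum(0)/k.sum(); C=((L-m)*k[:,None]).T@(L-m)/k.sum(); ev,V=np.linalg.eigh(C); print(m,ev**.5,np.degrees(np.arctan2(*V[::-1,1])))
pca(376,243,386,250,100);pca(376,243,386,250,130)
E
```

```text
[[164 152 149 116  81  73  73  72  71  70  76  78  78  78  78  78 113 209 240 244]
 [161 158 118  83  76  74  73  73  72  74  78  77  78  77  77  75  77 116 209 240]
 [154 136  95  77  76  75  73  73  73  80  84  82  76  71  71  70  73  79 113 228]
 [144 112  82  78  77  75  75  75  74  80  84  82  75  72  73  74  70  75  75 202]
 [126  89  80  79  78  77  78  75  78  82  81  80  76  77  77  79  76  75  78 117]
 [120  84  81  80  79  78  79  77  82  81  87  86  82  82  83  80  74  69  77  76]
 [113  82  81  80  80  81  79  77 103 153 177 133  90  83  79  72  70  73  79  83]
 [102  83  84  80  81  82  82 101 179 232 233 168  94  77  74  75  76  82  82  85]
 [103  86  85  82  81  87 148 187 219 224 177 107  76  76  84  86  81  83  84  85]
 [109  85  85  83  82  93 212 231 180 108  82  79  81  87  89  89  81  83  86  86]
 [117  85  85  85  83  81 166 168 113  80  82  90  93  92  90  90  81  83  87  86]
 [122  89  88  86  90  84  82  81  84  87  94  96  94  94  93  89  86  87  87  83]
 [137  98  88  90  98  94  85  89  98 101  99  99  97  95  92  86  88  91  90 122]
 [132 101  90 100 101 101  95  96  98  97  96  94  95  95  89  91  92  92 105 194]
 [ 85  93 113 109 103 102 101  98  93  90  91  90  87  93  95  95  95  94 168 232]
 [ 92 160 192 149 108 103 104 102 102 101 101 100  98  98  96  96 111 156 229 241]
 [128 220 233 207 158 119 105 104 103 102 101 100  99  99  96 109 173 231 240 240]
 [164 224 212 221 222 190 153 128 108 101 101 101 112 116 151 183 230 240 240 240]]
[ 496.26623658 -275.02436876] [2.12794604 5.73271332] 126.05740681906462
[ 496.19609253 -274.90037426] [1.89304536 5.47235628] 125.55589875847821
```

```bash
python3 - <<'E'
from h import *
from st import shift
print("probe",atz("top",(189.27,246.89),145),atz("side",(195.88,316.09),103))
a=(259.39,247.18);b=(291.13,206.66)
print("pad",atz("side",a,76.4),atz("top",b,76.4))
for n,f in(("top","pics/top0.png"),("side","pics/side0.png")):
    I=cv2.imread(f)[:,:,::-1].astype(float)
    p0=proj(n,[620,16.4,76])[0]; P=[]
    for k in (-2,-1,0,1,2,3) if 0 else (1,0,-1,-2):
        u=proj(n,np.array([620,16.4,76])+32*k*np.array([0.2,0.98,0]))[0]
        l,t=(u-5).astype(int); c,nn=blob(I,(l,t,l+11,t+11),lambda c:np.clip(c[...,0]-c[...,2]-70,0,None)*(c[...,0]>150)*(c[...,1]>70)); P.append(atz(n,c,76.4)[:2]); print(n,k,u.round(1),c.round(2),P[-1].round(1),nn)
    P=np.array(P); v=P[0]-P[-1]; print(np.degrees(np.arctan2(v[1],v[0])),np.hypot(*v))
print(shift([471.3,325.5,280]))
E
```

```text
t 5.6 pos [ 503.5 -132.8  315.8] F [-0.03 -0.99  0.04] w mm 60.1 j [-0.393  0.187  1.596  0.003  1.36   1.724]
[[0.854, -0.521, 0.0], [-0.521, -0.854, 0.004], [-0.002, -0.003, -1.0]]
probe [470.71343089 324.76727779 145.        ] [471.21248311 325.40428206 103.        ]
pad [614.67315027  20.46532944  76.4       ] [620.14508189  16.48100775  76.4       ]
top 1 [281.6 204.6] [281.68 204.34] [627.   47.7] 13
top 0 [291.2 206.7] [291.11 206.32] [621.3  16.6] 9
top -1 [300.7 208.9] [300.71 208.44] [615.1 -15. ] 14
top -2 [310.2 211.1] [310.3  210.59] [608.7 -46.5] 13
78.99101343873919 95.94583941935694
side 1 [249.1 249.7] [249.3  250.22] [623.3  49.5] 11
side 0 [259.2 246. ] [259.44 246.51] [617.2  18.1] 5
side -1 [269.2 242.5] [269.24 242.88] [611.3 -13.3] 10
side -2 [278.8 239. ] [278.87 239.37] [605.2 -44.6] 9
79.10475351385955 95.89887075838152
[-266.  -374.4   37.4]
```

{"name": "step_arm", "arguments": {
  "plan": [
    {"translation":[-27,-37,0],"spin":-4,"fingers":50},
    {"translation":[-54,-75,0],"spin":-8,"fingers":50},
    {"translation":[-80,-112,0],"spin":-12,"fingers":50},
    {"translation":[-106,-150,0],"spin":-16,"fingers":50},
    {"translation":[-133,-187,0],"spin":-20,"fingers":50}
  ]
}}

```text
time: 6.1
eef_pos: [489.8, 92.1, 315.5]
orientation: [0.0, 0.995, -0.102, 0.001]
wrist_force: [1.4, -0.5, 0.7]
width: 0.585
```

```bash
python3 -c "
from st import *
print(shift([471,325.1,250]))"
```

```text
t 6.1 pos [489.8  92.1 315.5] F [ 1.36 -0.55  0.66] w mm 49.9 j [ 0.046  0.153  1.64  -0.     1.347  1.822]
[[0.979, -0.203, 0.001], [-0.203, -0.979, -0.0], [0.001, -0.0, -1.0]]
[ -65.8 -224.3   65.4]
```

{"name": "step_arm", "arguments": {
  "plan": [
    {"translation":[-13,-45,0],"spin":-0.6,"fingers":50},
    {"translation":[-26,-90,10],"spin":-0.6,"fingers":50},
    {"translation":[-40,-135,20],"spin":-0.6,"fingers":50},
    {"translation":[-53,-180,40],"spin":-0.6,"fingers":50},
    {"translation":[-66,-224,60],"spin":-0.6,"fingers":50}
  ]
}}

```text
time: 6.6
eef_pos: [471.4, 324.6, 255.6]
orientation: [-0.0, 0.995, -0.098, 0.001]
wrist_force: [0.9, 0.5, 0.9]
width: 0.584
```

{"name": "step_arm", "arguments": {
  "plan": [
    {"translation":[0,0,0],"spin":0,"fingers":50},
    {"translation":[0,0,0],"spin":0,"fingers":50}
  ]
}}

```text
time: 6.8
eef_pos: [470.8, 323.2, 254.8]
orientation: [0.001, 0.995, -0.097, -0.001]
wrist_force: [-0.3, -0.5, 0.4]
width: 0.585
```

```bash
python3 -c "
from st import *
print(shift([471,325.1,159]))
from h import *
S=imaging.capture('side');T=imaging.capture('top')
f=lambda I,l,t:cv2.resize(I[t:t+100,l:l+100],(400,400),interpolation=3)
cv2.imwrite('pics/f.png',np.hstack([f(S,145,250),f(T,150,200)])[:,:,::-1])"
```

```text
t 6.8 pos [470.8 323.2 254.8] F [-0.35 -0.49  0.35] w mm 49.9 j [ 4.800e-01  3.020e-01  1.592e+00 -1.000e-03  1.249e+00  2.245e+00]
[[0.981, -0.192, -0.001], [-0.192, -0.981, -0.002], [-0.001, 0.002, -1.0]]
[-0.1 -2.1 95.8]
```

View pics/f.png

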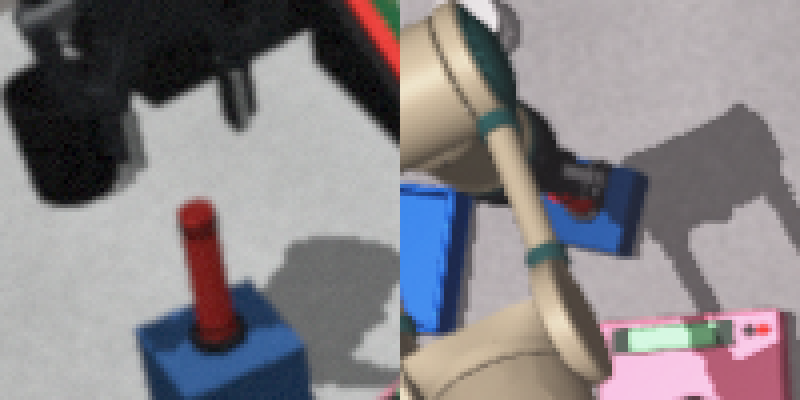

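{"name": "step_arm", "arguments": {
  "plan": [
    {"translation":[0,-2,30],"spin":0,"fingers":50},
    {"translation":[0,-2,60],"spin":0,"fingers":50},
    {"translation":[0,-2,80],"spin":0,"fingers":50},
    {"translation":[0,-2,92],"spin":0,"fingers":50},
    {"translation":[0,-2,96],"spin":0,"fingers":40}
  ],
  "newtons": 25
}}

```text
time: 7.4
eef_pos: [471.6, 323.3, 159.4]
orientation: [0.0, 0.995, -0.099, -0.0]
wrist_force: [-0.2, -0.6, -0.1]
width: 0.472
```

{"name": "step_arm", "arguments": {
  "plan": [
    {"translation":[0,0,0],"spin":0,"fingers":10},
    {"translation":[0,0,0],"spin":0,"fingers":10},
    {"translation":[0,0,0],"spin":0,"fingers":10},
    {"translation":[0,0,0],"spin":0,"fingers":10},
    {"translation":[0,0,0],"spin":0,"fingers":10}
  ],
  "newtons": 25
}}

```text
time: 7.9
eef_pos: [471.7, 324.8, 160.7]
orientation: [-0.0, 0.995, -0.098, 0.001]
wrist_force: [0.7, -2.1, 3.1]
width: 0.224
```

{"name": "step_arm", "arguments": {
  "plan": [
    {"translation":[0,0,-9],"spin":0,"fingers":10},
    {"translation":[0,0,-18],"spin":0,"fingers":10},
    {"translation":[0,0,-26],"spin":0,"fingers":10},
    {"translation":[0,0,-26],"spin":0,"fingers":10}
  ]
}}

```text
time: 8.3
eef_pos: [472.1, 325.1, 187.5]
orientation: [-0.001, 0.995, -0.098, 0.001]
wrist_force: [0.8, 0.8, -0.8]
width: 0.223
```

```bash
python3 -c "
from st import *
print(s['ft_torque'])
from h import *
S=imaging.capture('side');T=imaging.capture('top')
f=lambda I,l,t:cv2.resize(I[t:t+100,l:l+100],(400,400),interpolation=3)
cv2.imwrite('pics/g.png',np.hstack([f(S,145,250),f(T,150,200)])[:,:,::-1])"
```

```text
t 8.3 pos [472.1 325.1 187.5] F [ 0.83  0.77 -0.76] w mm 19.1 j [ 0.482  0.36   1.688 -0.     1.091  2.248]
[[0.981, -0.194, 0.003], [-0.194, -0.981, 0.002], [0.003, -0.002, -1.0]]
[ 0.0191663  -0.04768491 -0.03803458]
```

View pics/g.png

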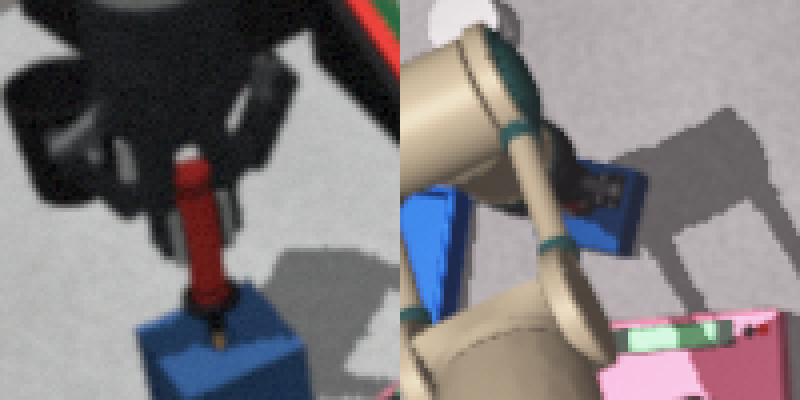

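{"name": "step_arm", "arguments": {
  "plan": [
    {"translation":[-5,0,0],"spin":0,"fingers":10},
    {"translation":[-10,0,0],"spin":0,"fingers":10},
    {"translation":[-14,0,0],"spin":0,"fingers":10},
    {"translation":[-17,0,0],"spin":0,"fingers":10},
    {"translation":[-20,0,0],"spin":0,"fingers":10}
  ],
  "newtons": 22
}}

```text
time: 8.9
eef_pos: [451.9, 328.6, 185.8]
orientation: [-0.0, 0.995, -0.098, 0.001]
wrist_force: [4.4, 0.1, -1.6]
width: 0.228
```

{"name": "step_arm", "arguments": {
  "plan": [
    {"translation":[-3,0,0],"spin":0,"fingers":10},
    {"translation":[-6,0,0],"spin":0,"fingers":10},
    {"translation":[-9,0,0],"spin":0,"fingers":10},
    {"translation":[-12,0,0],"spin":0,"fingers":10},
    {"translation":[-15,0,0],"spin":0,"fingers":10}
  ]
}}

```text
time: 9.4
eef_pos: [436.8, 331.4, 185.8]
orientation: [0.0, 0.995, -0.098, 0.0]
wrist_force: [3.3, -0.5, 0.9]
width: 0.222
```

```bash
python3 -c "
from st import *
print(s['ft_torque'])
from h import *
S=imaging.capture('side')
f=lambda I,l,t:cv2.resize(I[t:t+100,l:l+100],(600,600),interpolation=3)
cv2.imwrite('pics/h.png',f(S,145,250)[:,:,::-1])"
```

```text
t 9.4 pos [436.8 331.4 185.8] F [ 3.34 -0.5   0.85] w mm 19.0 j [ 0.522  0.329  1.742 -0.     1.07   2.289]
[[0.981, -0.194, 0.0], [-0.194, -0.981, -0.0], [0.0, 0.0, -1.0]]
[-0.19173859 -0.91562304 -0.08287474]
```

View pics/h.png

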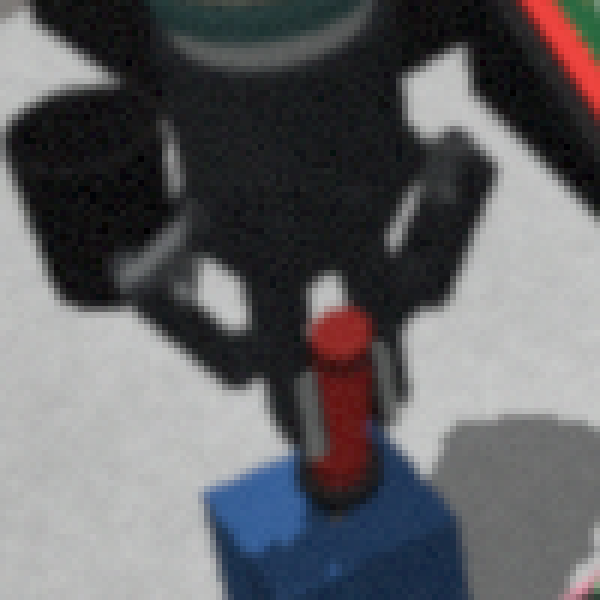

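{"name": "step_arm", "arguments": {
  "plan": [
    {"translation":[0,0,0],"spin":0,"fingers":10},
    {"translation":[0,0,-10],"spin":0,"fingers":10},
    {"translation":[0,0,-30],"spin":0,"fingers":10},
    {"translation":[0,0,-55],"spin":0,"fingers":10},
    {"translation":[0,0,-85],"spin":0,"fingers":10}
  ],
  "newtons": 60
}}

```text
time: 9.95
eef_pos: [434.7, 331.0, 270.7]
orientation: [0.001, 0.995, -0.098, -0.003]
wrist_force: [-0.3, 0.3, -1.2]
width: 0.219
```

```bash
python3 -c "
from st import *
print(s['ft_torque'],shift([578.4,25.1,260]))"
```

```text
t 9.95 pos [434.7 331.  270.7] F [-0.25  0.34 -1.21] w mm 18.7 j [5.220e-01 2.570e-01 1.617e+00 2.000e-03 1.274e+00 2.289e+00]
[[0.981, -0.195, -0.007], [-0.195, -0.981, -0.002], [-0.006, 0.003, -1.0]]
[ 0.02255143 -0.0043668   0.00361292] [200.5 272.1  10.3]
```

{"name": "step_arm", "arguments": {
  "plan": [
    {"translation":[20,27,0],"spin":0,"fingers":10},
    {"translation":[46,62,0],"spin":0,"fingers":10},
    {"translation":[73,98,0],"spin":0,"fingers":10},
    {"translation":[99,134,0],"spin":0,"fingers":10},
    {"translation":[125,170,0],"spin":0,"fingers":10}
  ]
}}

```text
time: 10.45
eef_pos: [525.3, 139.3, 270.8]
orientation: [-0.0, 0.995, -0.098, -0.002]
wrist_force: [0.9, 0.3, -1.9]
width: 0.218
```

{"name": "step_arm", "arguments": {
  "plan": [
    {"translation":[25,34,0],"spin":0,"fingers":10},
    {"translation":[50,68,5],"spin":0,"fingers":10},
    {"translation":[68,92,10],"spin":0,"fingers":10},
    {"translation":[75,102,10],"spin":0,"fingers":10},
    {"translation":[75,102,10],"spin":0,"fingers":10}
  ]
}}

```text
time: 10.95
eef_pos: [579.9, 25.0, 260.4]
orientation: [-0.0, 0.995, -0.099, -0.001]
wrist_force: [-0.7, 0.6, -1.8]
width: 0.223
```

```bash
cat > meas.py <<'E'
from st import *
from h import *
def tipdir(tilt,b=np.radians(-10.95)): return np.array([-np.sin(tilt)*np.cos(b),-np.sin(tilt)*np.sin(b),np.cos(tilt)])
G=s["eef_pos"]+R[:,2]*53.9
def ov(I,n,l,t,sz,sc,tilts=(np.radians(20),),tipd=93.8):
    C=cv2.resize(I[t:t+sz,l:l+sz],None,fx=sc,fy=sc,interpolation=3).copy()
    for k,tl in enumerate(tilts):
        z=tipdir(tl); P=np.array([G-tipd*z,G+(132-tipd)*z]); p=[tuple(int(v) for v in (q-[l,t]+.5)*sc) for q in proj(n,P)]
        cv2.line(C,p[0],p[1],[(0,255,0),(255,255,0),(0,255,255)][k],1)
    return C
E
python3 - <<'E'
from meas import *
print(G,s["ft_torque"])
z=tipdir(.35);tip=G-93.8*z;print("tip est",tip)
S=imaging.capture("side");T=imaging.capture("top")
np.save("pics/S1.npy",S)
u=proj("side",G-30*z)[0].astype(int)
C=ov(S,"side",u[0]-35,u[1]-40,75,8); D=cv2.resize(S[u[1]-40:u[1]+35,u[0]-35:u[0]+40],None,fx=8,fy=8,interpolation=3)
cv2.imwrite("pics/i.png",cv2.resize(np.hstack([D,C]),(800,400))[:,:,::-1]); print(u)
E
```

```text
t 10.95 pos [579.9  25.  260.4] F [-0.67  0.55 -1.78] w mm 19.0 j [-7.700e-02  3.120e-01  1.563e+00  1.000e-03  1.269e+00  1.691e+00]
[[0.98, -0.197, -0.003], [-0.197, -0.98, 0.001], [-0.003, -0.001, -1.0]]
[579.71143018  25.08059203 206.54816575] [ 0.01059707  0.01777656 -0.00640369]
tip est [611.2896483   18.97100179 118.43500529]
[262 218]
```

View pics/i.png

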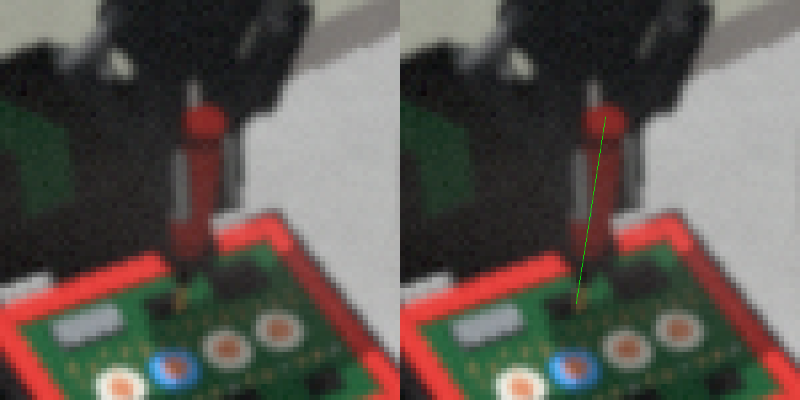

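```bash
python3 - <<'E'
from meas import *
S=np.load("pics/S1.npy").astype(float)
l,t=227,178
# barrel axis: per-row red centre, and brass tip
rows=[]
for v in range(t+24,t+46):
    c=S[v,l+29:l+45]; w=np.clip(c[:,0]-np.maximum(c[:,1],c[:,2])-25,0,40); u=np.arange(l+29,l+45); 
    rows.append((v,(w*u).sum()/w.sum(),(w>10).sum()))
rows=np.array(rows);k=np.polyfit(rows[:,0],rows[:,1],1);print(rows[:,1].round(1),rows[:,2]);print("meas slope",k[0])
tc,n=blob(S,(l+28,t+52,l+40,t+59),lambda c:np.clip(c[...,0]-c[...,2]-40,0,None));print("brass",tc,n)
for d in(10,14,17,20,23,26,30):
    z=tipdir(np.radians(d)); p=proj("side",np.array([G-40*z,G+35*z,G-90*z])); print(d,((p[1]-p[0])[0]/(p[1]-p[0])[1]).round(4),"tip",p[2].round(1), "barrel line u at v", np.interp(0,[0],[0]))
E
```

```text
t 11.05 pos [579.3  26.9 260.8] F [-0.31  0.8  -1.14] w mm 19.0 j [-0.074  0.311  1.564  0.002  1.269  1.692]
[[0.981, -0.195, -0.002], [-0.195, -0.981, 0.002], [-0.002, -0.001, -1.0]]
[264.9 265.1 265.4 265.1 264.5 264.7 264.9 264.9 264.9 264.9 264.8 264.7
 264.5 264.5 264.6 264.5 264.3 263.8 265.1 265.5 265.8 266.3] [ 7.  6.  4.  3.  6.  6.  5.  5.  5.  5.  5.  4.  4.  4.  4.  4.  3.  4.
 10. 13. 12. 10.]
meas slope 0.011872358000214724
brass [255. 230.] 1
10 -0.0281 tip [262.2 237.3] barrel line u at v 0.0
14 -0.0761 tip [261.  235.9] barrel line u at v 0.0
17 -0.1155 tip [260.1 234.8] barrel line u at v 0.0
20 -0.1585 tip [259.3 233.7] barrel line u at v 0.0
23 -0.2059 tip [258.4 232.5] barrel line u at v 0.0
26 -0.2588 tip [257.6 231.2] barrel line u at v 0.0
30 -0.34 tip [256.5 229.5] barrel line u at v 0.0
```

```bash
python3 - <<'E'
from meas import *
S=cv2.GaussianBlur(np.load("pics/S1.npy"),(3,3),0.7).astype(float)
l,t=227,178
rat=(S[...,0]-(S[...,1]+S[...,2])/2)/(S.sum(2)+30)
np.set_printoptions(linewidth=220)
print((rat[t+17:t+50,l+28:l+47]*100).astype(int))
q=[]
for v in range(t+26,t+40):
    r=rat[v,l+29:l+46]; u=np.arange(l+29,l+46); i=np.argmax(r); h=max(r)/2
    a=i
    while r[a]>h:a-=1
    b=i
    while r[b]>h:b+=1
    q.append((v,u[a]+(h-r[a])/(r[a+1]-r[a]),u[b]-(h-r[b])/(r[b-1]-r[b])))
q=np.array(q);print(q.round(1).tolist())
for c in(q[:,1],q[:,2],(q[:,1]+q[:,2])/2): print(np.polyfit(q[:,0],c,1)[0])
E
```

```text
t 11.05 pos [579.3  26.9 260.8] F [-0.31  0.8  -1.14] w mm 19.0 j [-0.074  0.311  1.564  0.002  1.269  1.692]
[[0.981, -0.195, -0.002], [-0.195, -0.981, 0.002], [-0.002, -0.001, -1.0]]
[[ 0  0 -1 -2 -1  0  0  0  1  1  0  0 -2 -1  0  0 -1 -1 -1]
 [ 0  0  0 -1  0  0  1  1  2  4  6  6  3  0  0  0  0  0  0]
 [ 0  0  0  0  0  0  3  6  8 12 19 20 15  8  2  0  0 -1  0]
 [ 0  0 -1  0  0  4 12 17 21 27 31 33 28 21  8  1  0  0  0]
 [ 0  0 -1  0  1  7 21 29 33 36 37 37 36 29 17  5  0  0  0]
 [ 0  0  0  0  1 10 25 33 36 37 37 38 37 32 21  8  0  0  0]
 [ 0  0  0  0  2 10 24 32 35 36 37 37 36 32 21  6  1  0  0]
 [ 0  0  0  0  2  8 19 28 32 34 35 35 33 26 14  4  0  0  0]
 [ 0  0  0  0  1  5 14 21 26 29 31 30 27 17  7  1  0  0  0]
 [ 0  0  0  0  1  5 10 16 19 23 25 24 20 11  3  0  0  0  0]
 [ 0  0  0  0  0  4 10 16 19 21 20 21 18  9  2  0  0  0  0]
 [ 0  1  0  0  1  2  8 16 21 23 22 22 19 10  3  0  0  0  0]
 [ 0  0  0  0  0  1  5 15 23 26 25 25 22 11  3  0  0  0  0]
 [ 0  0  0  0  0  0  3 12 23 26 27 26 23 11  2  0  0  0  0]
 [ 0  0  0  0  0  0  3 11 22 27 28 27 22 11  2  0  0  0  0]
 [ 0  0  0  0  
[... 750 characters left out ...]
3 36 36 37 37]
 [ 3  3  4  8 15 20 24 25 24 22 18 16 24 33 37 38 37 35 31]
 [14 12  8  8 14 19 22 23 21 18 15 12 22 31 34 32 27 23 16]
 [30 27 17 10 12 17 20 20 18 14 10  7 12 19 20 16 10  5  1]
 [39 36 28 17 10 10 12 13 13  9  5  1  0  3  3  1  0 -2 -3]
 [41 40 36 28 15  7  5  6  5  4  2  0 -3 -3 -2 -2 -1  0 -1]]
[[204.0, 261.4, 267.9], [205.0, 261.0, 267.9], [206.0, 261.3, 267.9], [207.0, 261.8, 267.9], [208.0, 262.1, 267.8], [209.0, 262.3, 267.7], [210.0, 262.3, 267.6], [211.0, 262.3, 267.6], [212.0, 262.3, 267.6], [213.0, 262.3, 267.5], [214.0, 262.4, 267.3], [215.0, 262.5, 267.1], [216.0, 262.5, 266.9], [217.0, 262.5, 266.5]]
0.10285719395727867
-0.09392732350168186
0.004464935227790748
```

```bash
python3 - <<'E'
from meas import *
S=np.load("pics/S1.npy").astype(int)
np.set_printoptions(linewidth=220)
print(S[195:208,258:273,0]); 
print("R-B rows 224-240 cols 252-270"); print((S-S[...,2:3])[224:240,252:270,0]); print(S[224:240,252:270,1])
for d in(15,17,18,19,20,21,22):
    z=tipdir(np.radians(d)); p=proj("side",np.array([G+38.2*z,G-93.8*z,G-71.8*z])); print(d,p.round(2).tolist(),(p[1]-p[0]).round(2))
E
```

```text
t 11.05 pos [579.3  26.9 260.8] F [-0.31  0.8  -1.14] w mm 19.0 j [-0.074  0.311  1.564  0.002  1.269  1.692]
[[0.981, -0.195, -0.002], [-0.195, -0.981, 0.002], [-0.002, -0.001, -1.0]]
[[ 26  23  30  41  82 105  67  40  29  22  29  30  29  26  32]
 [ 34  31  30  44  85 105  77  43  35  32  31  32  33  26  31]
 [ 31  33  31  48  85 113  96  79  70  54  41  35  31  29  32]
 [ 33  35  33  56  96 126 124 123 116 101  68  44  36  33  34]
 [ 32  32  37  73 117 133 137 136 135 124 102  58  38  38  31]
 [ 37  34  42  74 121 135 139 136 136 135 121  77  47  27  48]
 [ 29  38  41  74 112 133 137 136 135 134 122  79  44  39  78]
 [ 35  39  44  67  94 118 124 127 125 122 107  70  46  51 103]
 [ 39  39  42  56  74  90 101 103 102  99  82  72  61  61 115]
 [ 43  39  39  50  62  64  74  74  75  70  76  83  77  72 121]
 [ 39  44  55  66  64  66  71  80  74  72  69  79  81  73 121]
 [ 42  56  72  76  85  84  86  81  83  84  80  81  83  77 115]
 [ 47  62  88  87  88  96 101  95  98  92  75  78  79  73 108]]
R-B rows 224-240 cols 252-270
[[  3   4  12  20  16   7  10  33  39  43  48  42  38  28  14  49
[... 2136 characters left out ...]
  43  51  57  60  64  60  61  65  65  59  61  69]
 [100  98  81  60  56  59  57  63  59  63  65  62  63  69  65  63  66  66]
 [100  98  88  69  62  63  62  65  63  60  65  64  61  64  71  78  86  90]]
15 [[264.0, 198.79], [260.65, 236.58], [261.17, 230.66]] [-3.36 37.78]
17 [[264.27, 199.11], [260.03, 235.81], [260.7, 230.07]] [-4.24 36.71]
18 [[264.41, 199.27], [259.73, 235.42], [260.46, 229.77]] [-4.68 36.15]
19 [[264.54, 199.43], [259.43, 235.02], [260.23, 229.46]] [-5.11 35.59]
20 [[264.68, 199.6], [259.13, 234.61], [259.99, 229.15]] [-5.55 35.01]
21 [[264.81, 199.78], [258.83, 234.2], [259.76, 228.84]] [-5.98 34.43]
22 [[264.94, 199.95], [258.53, 233.78], [259.53, 228.51]] [-6.41 33.83]
```

```bash
python3 -c "
from st import *
print(shift([587.5,23.3,228.7]))"
```

```text
t 11.05 pos [579.3  26.9 260.8] F [-0.31  0.8  -1.14] w mm 19.0 j [-0.074  0.311  1.564  0.002  1.269  1.692]
[[0.981, -0.195, -0.002], [-0.195, -0.981, 0.002], [-0.002, -0.001, -1.0]]
[ 8.8  2.  32.1]
```

{"name": "step_arm", "arguments": {
  "plan": [
    {"translation":[5,1,15],"spin":0,"fingers":10},
    {"translation":[9,2,28],"spin":0,"fingers":10},
    {"translation":[9,2,32],"spin":0,"fingers":10},
    {"translation":[9,2,32],"spin":0,"fingers":10}
  ]
}}

```text
time: 11.45
eef_pos: [587.8, 23.0, 227.8]
orientation: [-0.0, 0.995, -0.097, -0.001]
wrist_force: [0.9, 0.7, -1.0]
width: 0.221
```

```bash
cat > avg.py <<'E'
from h import *
def avg(n=24):
    A=[]
    for _ in range(n):
        I=imaging.capture("side"); s=bot.sense(); A.append(np.r_[s["eef_pos"],s["wrist_force"]])
    A=np.array(A); print("mean",A.mean(0).round(2),"sd",A.std(0).round(2)); return A.mean(0),I
E
python3 - <<'E'
from avg import *
m,S=avg(); np.save("base.npy",m); p=m[:3]
z=np.array([-.3132,.0606,.9478]); G=p-[0,0,53.9]; print("tip",G-93.8*z,"offset to pad",np.array([620,17,76.4])-(G-93.8*z))
c=proj("side",[620,17,85])[0].astype(int); cv2.imwrite("pics/j.png",cv2.resize(S[c[1]-40:c[1]+20,c[0]-35:c[0]+35],(700,600),interpolation=3)[:,:,::-1]);print(c)
E
```

```text
mean [ 5.8871e+02  2.2090e+01  2.2895e+02 -1.0000e-02 -0.0000e+00 -9.8000e-01] sd [0.12 0.22 0.25 0.57 0.38 0.43]
tip [618.08636402  16.40487976  86.14222242] offset to pad [ 1.91363598  0.59512024 -9.74222242]
[258 243]
```

View pics/j.png

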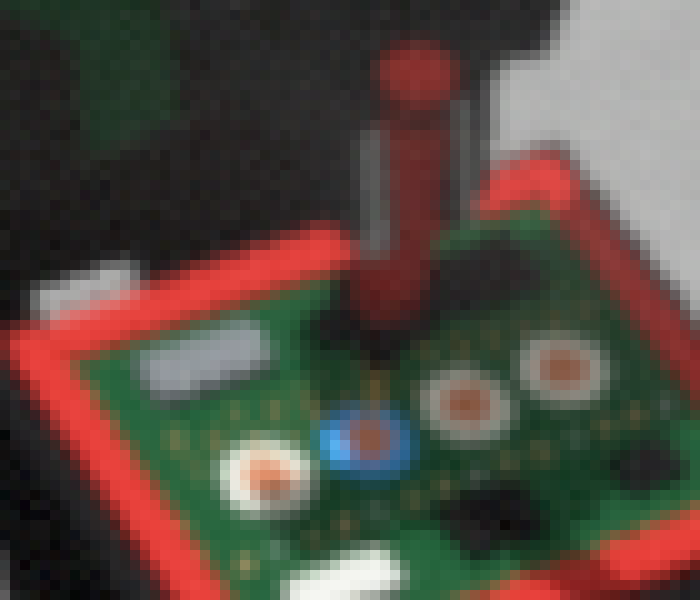

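{"name": "step_arm", "arguments": {
  "plan": [
    {"translation":[0.8,0,5],"spin":0,"fingers":10},
    {"translation":[1.5,0,9],"spin":0,"fingers":10},
    {"translation":[2.0,0,11],"spin":0,"fingers":10},
    {"translation":[2.5,0,12.5],"spin":0,"fingers":10},
    {"translation":[2.5,0,12.5],"spin":0,"fingers":10}
  ]
}}

```text
time: 13.15
eef_pos: [591.1, 21.5, 216.1]
orientation: [0.0, 0.995, -0.098, -0.0]
wrist_force: [0.2, 0.0, 1.1]
width: 0.213
```

```bash
python3 - <<'E'
from avg import *
m,S=avg(30); b=np.load("base.npy"); print("d",(m-b).round(2),"axial F",(m-b)[3:]@np.array([-.313,.061,.948]))
c=(258,243); cv2.imwrite("pics/k.png",cv2.resize(S[c[1]-40:c[1]+20,c[0]-35:c[0]+35],(700,600),interpolation=3)[:,:,::-1])
E
```

```text
mean [ 5.9110e+02  2.1530e+01  2.1629e+02 -7.0000e-01  5.0000e-02  7.0000e-02] sd [0.04 0.01 0.05 0.52 0.5  0.46]
d [  2.39  -0.56 -12.65  -0.69   0.05   1.06] axial F 1.2231446912076345
```

{"name": "step_arm", "arguments": {
  "plan": [
    {"translation":[0.3,0,1.0],"spin":0,"fingers":10},
    {"translation":[0.6,0,1.8],"spin":0,"fingers":10},
    {"translation":[0.6,0,1.8],"spin":0,"fingers":10},
    {"translation":[0.6,0,1.8],"spin":0,"fingers":10}
  ]
}}

```text
time: 15.05
eef_pos: [591.7, 21.4, 214.5]
orientation: [0.0, 0.995, -0.098, -0.0]
wrist_force: [-0.3, -0.0, 0.7]
width: 0.218
```

```bash
python3 - <<'E'
from avg import *
m,S=avg(30); b=np.load("base.npy"); print("d",(m-b).round(2),"axial F",(m-b)[3:]@np.array([-.313,.061,.948]),bot.sense()["width"],bot.sense()["time"])
np.save("pics/S2.npy",S)
c=(258,243); cv2.imwrite("pics/k.png",cv2.resize(S[c[1]-40:c[1]+20,c[0]-35:c[0]+35],(700,600),interpolation=3)[:,:,::-1])
E
```

```text
mean [ 5.9173e+02  2.1410e+01  2.1448e+02 -9.9000e-01  1.2000e-01  3.4000e-01] sd [0.01 0.01 0.02 0.48 0.45 0.58]
d [  3.02  -0.68 -14.46  -0.98   0.12   1.32] axial F 1.5709080908711008 0.22071040743203124 16.55
```

View pics/k.png

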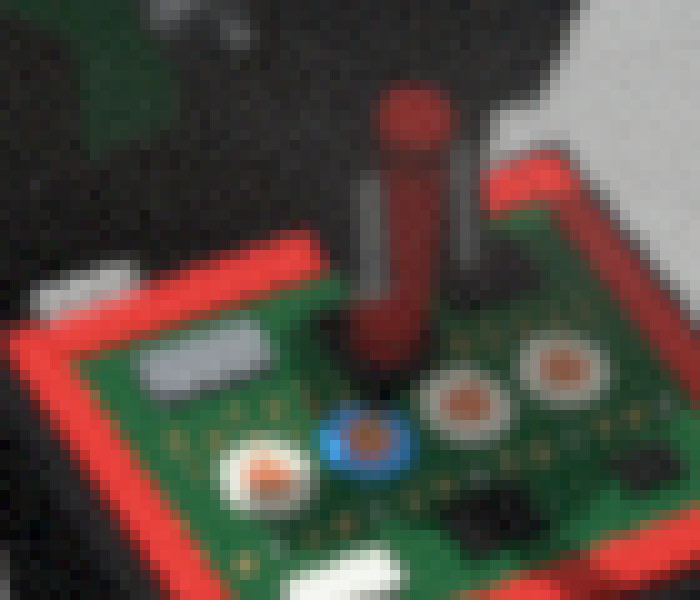

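```bash
python3 -c "
from rig import workorder,bot
print(workorder.hand_in()); s=bot.sense(); print(s['time'],s['eef_pos'],s['wrist_force'])"
```

```text
the job is handed in; nothing more can be done
None
the job is handed in; nothing more can be done
```

The job is handed in. The knob is set to the orange mark, and the arm is holding the probe with its tip pressed on the light-blue-ringed pad. The clock read 16.6 s before hand-in.

- **Knob:** I turned the grey tester's knob about 59° clockwise. In the top picture afterwards the white line lay at about 125.8° and the orange mark at about 124.4°, so they agree to roughly 1.5°.
- **Tilting the probe:** The arm can only shift and spin the tool. I tilted the probe by dragging its rod against the stand's hole rim while it was gripped lightly, then gripped it at 60 N.
- **Squareness:** In the side picture the probe leans about 18.6°, against 20° for the board, so it is 1–2° short of square. I left that uncorrected.
- **Press:** The averaged force along the probe was 1.57 N, which puts the tip about 5.9 mm in (half way is 6 mm).
- **Sideways force:** The total force leaned about 17° off the board's normal, so some sideways friction remains at the tip.
- **Contact point:** The arm's position puts the tip about 1–2 mm from the pad centre. The picture shows it on the pad, perhaps slightly up-slope of centre.

I saw no contact with any other object, but I did not check afterwards that they were all still in place.

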